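# Set the pump's tension arm to its mark and lock the knob

## Task

Set the tube-pump head for the next run: turn the black knob clockwise (its side lever can simply be pushed round) until the tip of the sprung arm under the clear cover stands opposite the set-mark tab, then pull the knob straight up as far as it comes, so that it locks. Do not pull it out before the tip is at the mark, nor turn it once it is out; leave the arm at the mark, the knob locked out, and the cup, timer and dish beside the unit where they are.

Things in the scene. Friction and masses are not known exactly. Their poses are not given: they have to be found in the camera images.
- tension_unit: white pump head, a fixed box 150 (own x) x 240 (own y) x 60 mm high; origin at the centre of its underside, z up. The knob's vertical axis stands at own (0, -78) mm. A flush clear cover over own y -24..110 mm shows the sprung arm, the set-mark tab and a small rotor; nothing under the cover can be touched. Everything on the unit but the knob is below 60 mm (round collar under the knob: 68 mm).
- knob_head (a point): centre of the knob's round black head, on the knob's axis, 93.5 mm above the worktop when the knob is down. The head is 36 mm in diameter and 25 mm high (z 81 to 106 mm), on a stem of 14 mm; it is gripped across its sides, with the fingers either side of the lever.
- lever_end (a point): centre of the ball (17 mm in diameter) at the end of the knob's side lever, 68 mm from the knob's axis and 94.5 mm above the worktop when the knob is down. The lever is a level round bar 12 mm thick from head to ball and turns with the knob; the knob can be turned by pushing the lever sideways with shut fingertips (2 to 5 N).
- knob (a joint): knob's turn in rad, 0 = slack, 2.6 = end; grows clockwise seen from above. At 0 the lever points along own x of the unit turned 0.26 rad clockwise; friction holds the knob where it is left. Start 0 to 0.5.
- knob_lift (a joint): how far the knob is pulled up, m: 0 = down, 0.008 = fully out and locked. It is stiff (6 to 8 N upward to move it) and stays where it is left; 8 mm up is a firm stop, its locked position. Pulling the gripped head up by 11 to 14 mm surely reaches it: at the stop the fingers slip a little, which is harmless. A hard push on the lever could still force the knob round when it is out.
- pointer_tip (a point): narrow tip of the dark sprung arm, 100 mm from the arm's pivot. The pivot is at own (0, 98) mm of the unit. Turning the knob clockwise swings the tip along its arc towards own +x, 0.2 rad of arm (20 mm of tip travel) for each rad of knob.
- mark_point (a point): where the pointer tip stands when it is exactly in line with the middle of the set-mark tab. The tab is a raised dark block 6 mm wide and 12 mm long just outside the arc of the tip (the arm's tip has to lie within its width); it stands at another place of the scale each time and does not move during the work.
- specimen_cup_1: loose specimen cup with red lid, 67 mm wide, 68 mm high, left of the unit; origin at its underside; to be left alone
- timer: loose lab timer, 66 x 66 x 19 mm, right of the unit; origin at its underside; to be left alone
- petri_dish_3: loose petri dish, 60 mm wide, 15 mm high, left of the unit; origin at its underside; to be left alone

How it is judged:
On the way, in this order (a step that is already met when the one before it is completed fails the run):
1. with the knob still down, the arm's tip stands opposite the set-mark tab (within 3 mm of its middle) (horizontal distance between pointer_tip and mark_point below 0.003 m and value of joint knob_lift below 0.003 m), for 0.3 s.
2. the knob is pulled up to its stop (value of joint knob_lift above 0.0065 m), for 0.2 s.
At the end, for the whole second after the job is handed in: The knob is released and locked out (at least 6.5 mm up of 8), and the arm's tip is within 3 mm of the middle of the set-mark tab (within the tab's width) (horizontal distance between pointer_tip and mark_point below 0.003 m and value of joint knob_lift above 0.0065 m); the robot touches nothing.
It fails at once if the knob is out (over 4 mm up) while the arm's tip is more than 4 mm off the mark: pulled too early or turned while out (value of joint knob_lift above 0.004 m and horizontal distance between pointer_tip and mark_point above 0.004 m).
It fails at once if the specimen cup, the timer or the petri dish is moved by more than 20 mm (distance of any of specimen_cup_1, timer, petri_dish_3 from where it was at the start of the episode above 0.02 m).
It also fails if it takes over 45 s, if anything falls off the work surface, if the arm or the gripper's body presses on something with over 40 N, if the wrist force passes 120 N, or if a joint passes its speed limit or range.

## Robot

A 6-joint arm with a two-finger parallel gripper is mounted at the origin on a cart in front of the work surface, level with it; the furniture and walls round the work are solid. World frame = base frame: x ahead of the robot, y to its left, z up, the work surface at z = 0. Lengths are in m, angles in rad, forces in N, time in s.
With the tool pointing down it reaches from about 0.375 to 0.925 m from the base axis. Payload 5.7 kg.
Tool frame: the origin (TCP) lies midway between the tips of the shut fingers; the grasp point (between the pads) lies 19 mm behind it; z points along the fingers, y is the line along which they close (so a half turn about z gives the same grasp; the last joint's range is limited). The gripper opens to 85 mm and grips with 20 to 120 N. Pads are 22 mm wide; open, the fingers measure 114 mm over their backs; the gripper's body (76 mm by 85 mm) begins 54 mm behind the grasp point. The pads swing forward as they close: fully open they stand 13 mm farther back than shut.
Start: joints at [-1.43, 0.359, 1.51, -0, 1.272, -0.115], TCP at [0.152, -0.58, 0.231] pointing down, gripper open.
Joint ranges: [-2.97, 2.97], [-1.01, 2.36], [0.21, 2.38], [-0.96, 4.11], [0.2, 2.71], [-2.98, 2.98]. Speed limits (rad/s): [2.39, 2.39, 3.14, 3.14, 3.14, 3.14].

## Interface

Orientations are given as a rotation vector (axis times angle).
In Python, from cell import env gives the robot as it stands.
- The arm moves only by the tool tcp_steps, called as a command line: name --argument value ..., lists and objects as JSON in quotes. Schema: {"type":"object","properties":{"rows":{"type":"object","properties":{"increments":{"type":"array","items":{"type":"array","items":{"type":"number"},"minItems":6,"maxItems":6},"minItems":1,"maxItems":8}},"additionalProperties":false,"required":["increments"]},"finger_gap":{"type":"number"},"force":{"type":"number"},"only":{"type":"string"},"quiet":{"type":"boolean"},"lines":{"type":"string"}},"required":["rows"],"additionalProperties":false}. rows is an object whose key "increments" holds a list of rows, 1 to 8 of them, each of 6 numbers: dx, dy, dz in shares of the most that a row can go, 1 being 62.5 mm, then a rotation vector rx, ry, rz in normalised numbers (1 is 90 degrees); each row shifts and turns the commanded pose from where the row before left it, along the tool's axes as they then stand; what a row does not reach is not made up. A row lasts 1/8 s, in which the tool goes at most 0.0625 m and 0.188 rad, less where a joint would pass 70% of its speed; a pose out of reach is approached as far as the arm can. finger_gap is the opening from 0.0 (shut) to 1.0 (fully open), set as the call begins (left out keeps the last). The fingers move at their own pace and stop on an object; force is the grip in N (left out, the last holds). Time passes only in rows, so rows that do not move let the fingers close. The tool returns the time, the measured TCP pose, the force, the opening and the grip force at its end. only (a regular expression) keeps the lines of the reply that match it, lines (a string "A,B") keeps lines A to B, and quiet returns only ok. Shift and turn numbers lie between -1 and 1, and a call with a number outside is refused. Input that does not fit is refused with a message, and nothing moves.
- env.sense(): the state, without advancing time (a new reading comes with each control period).
- env.camera(name): name is "side" or "top"; returns the picture (480x640x3 uint8, red, green, blue); there is no depth.
- env.camera_info(name): a dict with "fov_y" (degrees; the focal length in pixels is half the picture's height over the tangent of half this angle, whatever the lens; pixels are square), "cx", "cy" (the principal point, pixels), "R" (3x3) and "t" (3): a world point X has camera coordinates R X + t. Camera axes: x right, y down, z forward; pixel columns grow to the right and rows downward; lengths in m; the calibration is good to about 2 mm. A picture is of the moment at which its call begins. camera_info takes no time and is no camera call.
- env.close_job(): hands the job in; it is judged then, once.
The state is a dict: "time": time; "joint_positions": joint angles; "qd": joint speeds; "effort": joint torques, N m; "position": TCP position; "ee_rot": TCP orientation; "contact_force": force on the tool from outside, world axes, zero at the start; "ft_torque": the same for the moment, N m; "grip_width": opening from 0.0 (shut) to 1.0 (fully open); "grasp_force": force on a finger pad.
Only numpy, scipy, OpenCV 4.12 (cv2) and the standard library are available. Lean on these libraries where they do the work, as an engineer would, in place of code of your own. Each camera call takes 0.05 s, during which the arm holds its last target. There are 200 camera calls.

## Working session

There is one attempt and no reset: what is moved stays moved. The work goes in short steps, Python scripts to look and compute and a tool call to move; the robot and the scene stay as the last step left them, time stands still between calls to the robot, and variables do not carry over. Pictures are saved under pics/ and viewed, at most 10 in all, crops included, and the job is handed in when it is done.

```bash
mkdir -p pics; ls
```

Run:
```python
from cell import env
import cv2
for n in("side","top"):
    cv2.imwrite(f"pics/{n}0.png",env.camera(n)[:,:,::-1]); i=env.camera_info(n); print(n,i)
s=env.sense(); print(s["time"],s["position"],s["ee_rot"],s["grip_width"])
```

```text
cell.py
pics
side {'fov_y': 57.073788945427175, 'cx': 317.59138838672277, 'cy': 238.86436673048485, 'R': array([[ 0.92129642, -0.38884769, -0.00322046],
       [-0.20831697, -0.48653818, -0.84846016],
       [ 0.3283549 ,  0.78235418, -0.52924946]]), 't': array([-0.51889462,  0.20444718,  0.69021985])}
top {'fov_y': 57.705101597471156, 'cx': 319.6915701575969, 'cy': 244.9142275326254, 'R': array([[-4.58533237e-03, -9.99989324e-01, -5.71303951e-04],
       [-9.95956557e-01,  4.61809705e-03, -8.97173898e-02],
       [ 8.97190703e-02,  1.57609864e-04, -9.95967100e-01]]), 't': array([0.03209928, 0.58091229, 0.87870998])}
0.1 [ 0.1517135  -0.57988493  0.23053364] [-3.11430249e+00 -4.00528534e-01  4.41020221e-05] 0.9952497240584335
```

View pics/side0.png

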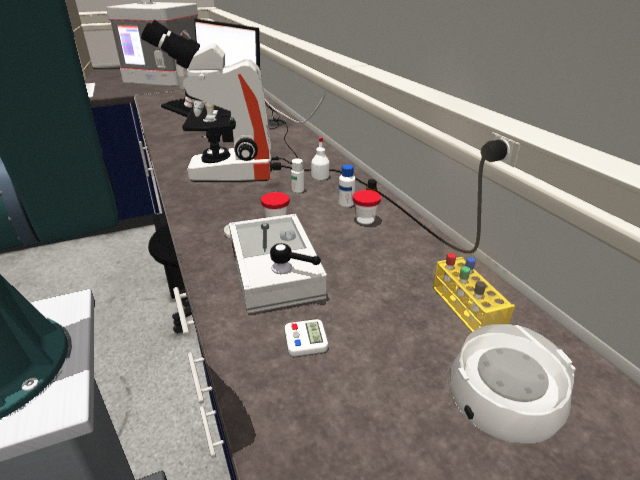

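View pics/top0.png

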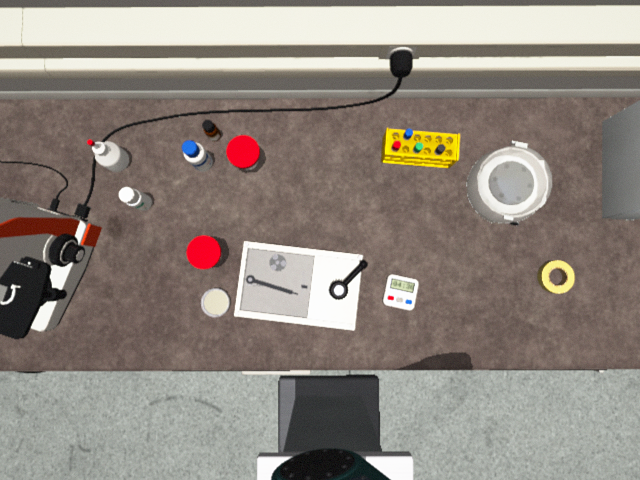

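Side view: the knob is at (281,254), the lever ball at (318,260) and the unit is in the middle. Top view: knob head at (338,290), lever ball at about (364,265), arm pivot at about (250,280), tip at about (297,292), tab at about (304,286). Next I enlarge both views and get the unit's outline.

Create h.py:
```python
import numpy as np,cv2
from cell import env
I={n:env.camera_info(n) for n in("side","top")}
def f(n): return 240/np.tan(np.radians(I[n]["fov_y"]/2))
def ray(n,uv):
    i=I[n]; d=i["R"].T@np.array([(uv[0]-i["cx"])/f(n),(uv[1]-i["cy"])/f(n),1.]); return -i["R"].T@i["t"],d
def onz(n,uv,z):
    c,d=ray(n,uv); return c+d*(z-c[2])/d[2]
def two(a,b):  # side px, top px -> point, miss distance
    c1,d1=ray("side",a);c2,d2=ray("top",b)
    s=np.linalg.lstsq(np.c_[d1,-d2],c2-c1,rcond=None)[0]
    p,q=c1+d1*s[0],c2+d2*s[1]; return (p+q)/2,np.linalg.norm(p-q)
def proj(n,X):
    i=I[n]; c=i["R"]@np.asarray(X)+i["t"]; return c[:2]/c[2]*f(n)+[i["cx"],i["cy"]]
```

Run:
```python
from h import *
t=cv2.imread("pics/top0.png");s=cv2.imread("pics/side0.png")
a=cv2.resize(t[235:335,230:380],None,fx=5,fy=5,interpolation=cv2.INTER_CUBIC);cv2.imwrite("pics/tc.png",a)
b=cv2.resize(s[205:315,220:340],None,fx=5,fy=5,interpolation=cv2.INTER_CUBIC);cv2.imwrite("pics/sc.png",b)
```

```text
(no output)
```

View pics/tc.png

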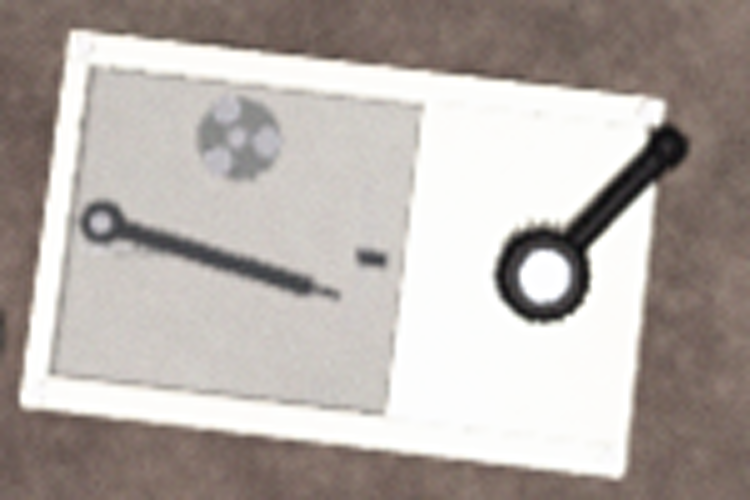

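View pics/sc.png

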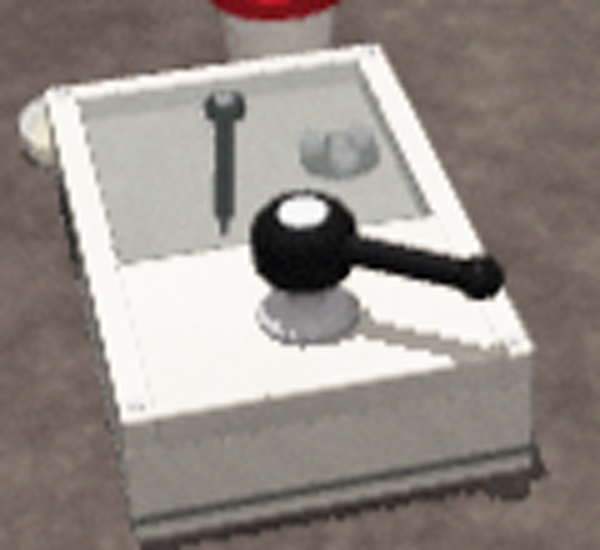

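Top crop: knob at (543,275), ball (668,147), arm pivot (102,222), tip (338,295), tab (371,258). Side crop: head's white cap (302,211), ball (484,276), tip (223,233), pivot (225,105); the tab is hidden behind the head.

Add to h.py:
```python
T=lambda x,y:(x/5+230-.4,y/5+235-.4)
S=lambda x,y:(x/5+220-.4,y/5+205-.4)
```

Run:
```python
from h import *
np.set_printoptions(precision=4,suppress=True)
for n,a,b in [("head",(304,243),(543,275)),("cap",(302,211),(545,276)),("ball",(484,276),(668,147)),("tip",(223,233),(338,295)),("pivot",(225,107),(102,222)),("corner +x-y",(530,348),(664,101)),("corner -x-y",(128,418),(625,477)),("corner -x+y",(50,92),(22,407)),("corner ++",(378,47),(72,31))]:
    print(n,*two(S(*a),T(*b)))
c=np.array([onz("top",T(*p),.06) for p in[(72,31),(664,101),(625,477),(22,407)]])[:,:2]
print(c,[np.linalg.norm(c[i]-c[i-1]) for i in range(4)])
ey=(c[0]+c[3]-c[1]-c[2]);ey/=np.linalg.norm(ey);ex=np.array([ey[1],-ey[0]]);o=c.mean(0);psi=np.arctan2(ex[1],ex[0])
print("o",o,"yaw",psi,"knob axis",o-.078*ey,"pivot",o+.098*ey)
h=onz("top",T(543,275),.0935)[:2];b=onz("top",T(668,147),.0945)[:2]
print("head",h,"ball",b,np.linalg.norm(b-h),"knob",psi-np.arctan2(*(b-h)[::-1])-.26)
z=.052
p,t,m=[onz("top",T(*q),z)[:2] for q in[(102,222),(338,295),(371,258)]]
g=lambda v:np.arctan2(*(v)[::-1])
print("pivot",p,"tip r",np.linalg.norm(t-p),"tab r",np.linalg.norm(m-p),"dth",g(m-p)-g(t-p), "knob need",(g(m-p)-g(t-p))/.2)
for n,q in("cup",(204,252)),("dish",(215,303)),("timer",(401,292)):print(n,onz("top",q,.03))
```

```text
head [ 0.4889 -0.0053  0.0935] 0.0009655385754233541
cap [ 0.4888 -0.0055  0.1074] 0.0008785519154759081
ball [ 0.5382 -0.0536  0.0962] 0.0008718481980784385
tip [0.4805 0.0751 0.051 ] 0.001654788361526676
pivot [0.5102 0.1696 0.0516] 0.0013040913672442626
corner +x-y [ 0.5568 -0.0553  0.0608] 0.0019191691988626192
corner -x-y [ 0.4107 -0.0384  0.0617] 0.0013974276138576675
corner -x+y [0.439  0.1987 0.0598] 0.0017365590462500604
corner ++ [0.5862 0.1813 0.0591] 0.001788620386966513
[[ 0.587   0.1808]
 [ 0.5578 -0.0557]
 [ 0.4099 -0.0384]
 [ 0.4382  0.1989]] [np.float64(0.14990512446271248), np.float64(0.23831389618846519), np.float64(0.14894892511749602), np.float64(0.23896773134530577)]
o [0.4982 0.0714] yaw -0.1206727242436196 knob axis [ 0.4888 -0.006 ] pivot [0.51   0.1687]
head [ 0.4894 -0.0054] ball [ 0.5379 -0.0536] 0.06834062043782482 knob 0.40139207069242455
pivot [0.5108 0.1694] tip r 0.09906869851685902 tab r 0.10879297611082399 dth 0.16549392690167863 knob need 0.8274696345083932
cup [0.5671 0.2684 0.03  ]
dish [0.4625 0.2439 0.03  ]
timer [ 0.4831 -0.1367  0.03  ]
```

Two-view heights agree with the sizes given: head 93.5 mm, ball 96, tip 51, corners 60, lever 68.3 mm. The knob stands at 0.40 and needs about 0.83 rad more clockwise. I'll grip the head across the lever, twist it, then lift in the same grip. First move is to go over the head.

Careful with the scale: shifts go in shares of 62.5 mm and turns go in shares of 90 degrees. That gives: -0.039 m is -0.624.

tcp_steps --rows '{"increments": [[0.624, -0.624, 0, 0, 0, 0], [0.624, -0.624, 0, 0, 0, 0], [0.624, -0.624, 0, 0, 0, 0], [0.624, -0.624, 0, 0, 0, 0], [0.624, -0.624, 0, 0, 0, 0], [0.624, -0.624, 0, 0, 0, 0], [0.624, -0.624, 0, 0, 0, 0], [0.624, -0.624, 0, 0, 0, 0]]}' --finger_gap 1.0

```text
time: 1.1
position: [0.3752, -0.198, 0.2313]
ee_rot: [-3.116, -0.4, -0.0]
contact_force: [1.1, 0.1, 0.6]
grip_width: 0.996
grasp_force: 0.0
```

tcp_steps --rows '{"increments": [[0.624, -0.624, 0, 0, 0, 0], [0.624, -0.624, 0, 0, 0, 0], [0.624, -0.624, 0, 0, 0, 0], [0.624, -0.624, 0, 0, 0, 0], [0, 0, 0, 0, 0, -0.1146], [0, 0, 0, 0, 0, -0.1146], [0, 0, 0, 0, 0, -0.1146], [0, 0, 0, 0, 0, -0.1146]]}'

```text
time: 2.1
position: [0.4858, -0.0091, 0.2309]
ee_rot: [-2.77, -1.481, 0.001]
contact_force: [0.2, 0.1, -0.3]
grip_width: 1.0
grasp_force: 0.0
```

tcp_steps --rows '{"increments": [[0, 0, 0, 0, 0, -0.1146], [0, 0, 0, 0, 0, -0.1146], [0, 0, 0, 0, 0, -0.1146], [0, 0, 0, 0, 0, -0.1146], [0, 0, 0, 0, 0, -0.1146], [0, 0, 0, 0, 0, -0.1146], [0, 0, 0, 0, 0, -0.1146], [0, 0, 0, 0, 0, -0.0764]]}'

```text
time: 3.1
position: [0.4858, -0.0092, 0.231]
ee_rot: [-1.196, -2.904, 0.0]
contact_force: [0.0, -0.3, 1.1]
grip_width: 0.999
grasp_force: 0.0
```

Create err.py:
```python
from h import *
import sys
from scipy.spatial.transform import Rotation as R
s=env.sense();A=R.from_rotvec(s["ee_rot"]).as_matrix()
yaw=np.arctan2(A[1,0],A[0,0])
print("t",s["time"],"pos",s["position"],"yaw",yaw,"tool-frame to goal",np.round(A.T@(np.array(eval(sys.argv[1]))-s["position"]),4),"tilt",A[:,2],"q",s["joint_positions"],"F",s["contact_force"],s["ft_torque"],s["grip_width"],s["grasp_force"])
```

```bash
python3 err.py '[.489,-.0055,.072]'
```

```text
t 3.1 pos [ 0.48577824 -0.0092038   0.23095863] yaw 2.3604028576856546 tool-frame to goal [0.0002 0.005  0.159 ] tilt [-9.11990394e-04  2.33426784e-04 -9.99999557e-01] q [-1.61297728e-01  1.94846504e-01  1.74863154e+00  9.00851269e-05
  1.19905226e+00 -9.50937214e-01] F [ 4.87331235e-04 -2.92959622e-01  1.11051757e+00] [-0.03090724  0.07161468 -0.0147236 ] 0.9992789049748118 0.0
```

Converted, 0.04 m is 0.64, 0.03 m is 0.48.

tcp_steps --rows '{"increments": [[0, 0.08, 0.48, 0, 0, 0], [0, 0, 0.64, 0, 0, 0], [0, 0, 0.64, 0, 0, 0], [0, 0, 0.48, 0, 0, 0], [0, 0, 0.304, 0, 0, 0], [0, 0, 0, 0, 0, 0]]}'

```text
time: 3.85
position: [0.4881, -0.0055, 0.0709]
ee_rot: [-1.201, -2.899, 0.001]
contact_force: [-0.6, -0.2, -0.3]
grip_width: 0.999
grasp_force: 0.0
```

tcp_steps --rows '{"increments": [[0, 0, 0, 0, 0, 0], [0, 0, 0, 0, 0, 0], [0, 0, 0, 0, 0, 0], [0, 0, 0, 0, 0, 0], [0, 0, 0, 0, 0, 0], [0, 0, 0, 0, 0, 0]]}' --finger_gap 0.0 --force 40

```text
time: 4.6
position: [0.4903, -0.0059, 0.0733]
ee_rot: [1.202, 2.901, 0.0]
contact_force: [-1.3, -0.1, 4.5]
grip_width: 0.404
grasp_force: 39.3
```

```bash
python3 err.py '[.489,-.0055,.072]'
```

Run:
```python
from h import *
t=env.camera("top")[:,:,::-1];s=env.camera("side")[:,:,::-1]
a=cv2.resize(t[235:335,230:380],None,fx=4,fy=4,interpolation=3);b=cv2.resize(s[180:315,220:340],None,fx=4,fy=4,interpolation=3)
c=np.zeros((540,1080,3),np.uint8);c[:400,:600]=a;c[:540,600:]=b;cv2.imwrite("pics/g.png",cv2.resize(c,(800,400)))
```

```text
t 4.6 pos [ 0.4902568  -0.00593526  0.07326297] yaw 2.3559652929844686 tool-frame to goal [ 0.0012 -0.0006  0.0013] tilt [ 1.50105350e-03 -3.56992327e-04 -9.99998810e-01] q [-1.53005581e-01  4.16085272e-01  1.91241303e+00 -1.71014884e-04
  8.11556427e-01 -9.38057452e-01] F [-1.25002327 -0.07967123  4.51222158] [-0.05121184  0.099526    0.05215914] 0.4038548740013768 39.26432284817565
```

View pics/g.png

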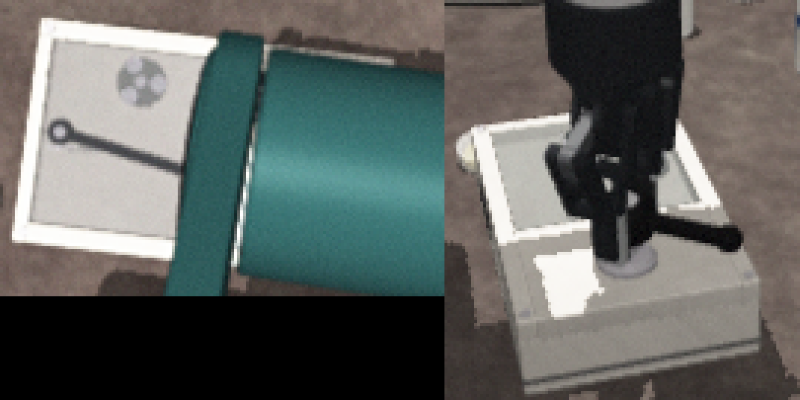

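The head is gripped between the fingers with the lever free between them. The gripper hides the tip from above, but the arm's bar can still be seen from (60,130) to (180,168). Now I'll twist and check the bar's angle.

Converted, 0.12 rad / 1.5708 = 0.0764.

tcp_steps --rows '{"increments": [[0, 0, 0, 0, 0, 0.0764], [0, 0, 0, 0, 0, 0.0764], [0, 0, 0, 0, 0, 0.0764], [0, 0, 0, 0, 0, 0.0764], [0, 0, 0, 0, 0, 0.0764], [0, 0, 0, 0, 0, 0.0764], [0, 0, 0, 0, 0, 0.0637], [0, 0, 0, 0, 0, 0]]}' --force 60

```text
time: 5.7
position: [0.4899, -0.006, 0.0733]
ee_rot: [2.26, 2.181, 0.001]
contact_force: [-1.5, -1.0, 7.7]
grip_width: 0.4
grasp_force: 59.1
```

```bash
python3 err.py '[.489,-.0055,.072]'
```

Run:
```python
from h import *
t=env.camera("top")[:,:,::-1];s=env.camera("side")[:,:,::-1]
cv2.imwrite("pics/top1.png",t);cv2.imwrite("pics/side1.png",s)
a=cv2.resize(t[235:335,230:310],None,fx=5,fy=5,interpolation=2);b=cv2.resize(s[180:300,220:340],None,fx=4,fy=4,interpolation=2)
c=np.zeros((500,800,3),np.uint8);c[:,:400]=a;c[:400,400:]=b[:400,:400];cv2.imwrite("pics/g1.png",c)
```

```text
t 5.7 pos [ 0.48994688 -0.00599053  0.07334385] yaw 1.5350648058753524 tool-frame to goal [ 0.0005 -0.001   0.0013] tilt [ 1.00260207e-03 -5.37535101e-04 -9.99999353e-01] q [-1.53020119e-01  4.15817803e-01  1.91261730e+00 -5.21457707e-04
  8.12084799e-01 -1.16930301e-01] F [-1.46164943 -1.03181786  7.68844181] [-0.24425043  0.27477955 -0.01126261] 0.3996364051534188 59.11985197104514
```

View pics/g1.png

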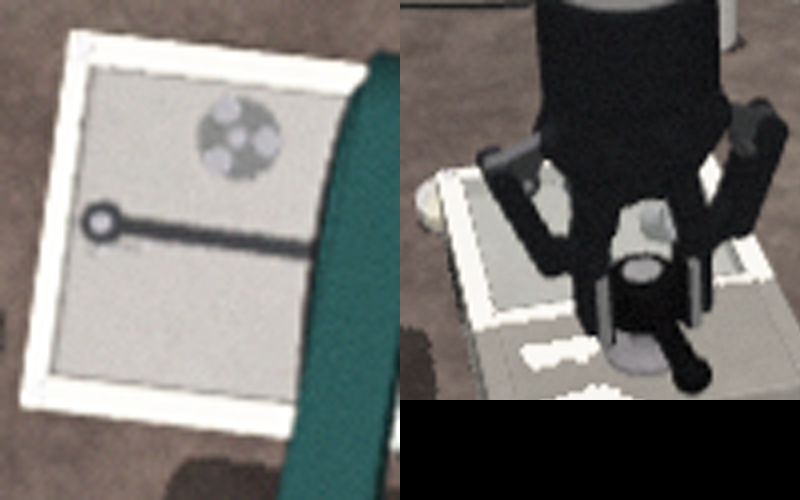

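The bar now runs from (102,222) to (310,250), almost on the tab's bearing. I'll confirm numerically with a line fit of the bar and the tab's centroid.

Run:
```python
from h import *
g0=cv2.imread("pics/top0.png",0).astype(float);g1=cv2.imread("pics/top1.png",0).astype(float)
def cen(g,x0,x1,y0,y1,th=150):
    w=np.clip(th-g[y0:y1,x0:x1],0,None);Y,X=np.mgrid[y0:y1,x0:x1];return (w*X).sum()/w.sum(),(w*Y).sum()/w.sum()
def bar(g,c0,c1,sl):
    P=[]
    for x in range(c0,c1):
        yc=279+sl*(x-250);a=int(yc)-4;P.append(cen(g,x,x+1,a,a+10))
    W=np.array([onz("top",p,.052)[:2] for p in P]);return W.mean(0),cv2.fitLine(W.astype(np.float32),2,0,.01,.01)[:2].ravel()
tab=onz("top",cen(g0,300,309,283,291),.052)[:2]
piv=np.array([.5105,.1690])
for g,c,sl in((g0,(258,288),.3),(g1,(258,288),.13)):
    m,d=bar(g,*c,sl); d=d*np.sign(-d[1]); n=np.array([-d[1],d[0]])
    v=tab-m; r=np.linalg.norm(tab-piv)
    print("tab px",cen(g0,300,309,283,291),"line dir",np.arctan2(d[1],d[0]),"tab off line mm at r",1e3*n@v,r,"pivot off line",1e3*n@(piv-m),"tip miss mm",1e3*n@v*100/109)
```

```text
tab px (np.float64(303.8683853459973), np.float64(286.2483039348711)) line dir -1.8716819 tab off line mm at r 18.130182123848087 0.10854331366654092 pivot off line 0.24860924199228768 tip miss mm 16.63319460903494
tab px (np.float64(303.8683853459973), np.float64(286.2483039348711)) line dir -1.7099277 tab off line mm at r 0.44072158994289257 0.10854331366654092 pivot off line 0.03461561832854904 tip miss mm 0.40433173389256194
```

The tip is 0.4 mm off the mark. I'll hold 0.4 s, then pull up.

tcp_steps --rows '{"increments": [[0, 0, 0, 0, 0, 0], [0, 0, 0, 0, 0, 0], [0, 0, 0, 0, 0, 0], [0, 0, 0, 0, 0, 0]]}'

```text
time: 6.3
position: [0.49, -0.006, 0.0733]
ee_rot: [2.259, 2.182, 0.001]
contact_force: [-2.9, -1.4, 7.0]
grip_width: 0.406
grasp_force: 59.1
```

tcp_steps --rows '{"increments": [[0, 0, -0.048, 0, 0, 0], [0, 0, -0.048, 0, 0, 0], [0, 0, -0.048, 0, 0, 0], [0, 0, -0.048, 0, 0, 0], [0, 0, -0.032, 0, 0, 0], [0, 0, 0, 0, 0, 0], [0, 0, 0, 0, 0, 0], [0, 0, 0, 0, 0, 0]]}'

```text
time: 7.3
position: [0.4893, -0.0058, 0.0826]
ee_rot: [-2.259, -2.181, 0.002]
contact_force: [13.0, -4.2, -53.4]
grip_width: 0.397
grasp_force: 67.8
```

Pull force is 53 N at 9.3 mm of rise, so the knob is at its stop. I'll ease the pull slightly without pushing down, then open and check.

Converted, 0.0015 m is 0.024, 0.001 m is 0.016.

tcp_steps --rows '{"increments": [[0, 0, 0.024, 0, 0, 0], [0, 0, 0.016, 0, 0, 0], [0, 0, 0, 0, 0, 0]]}'

```text
time: 7.68
position: [0.4894, -0.0059, 0.0821]
ee_rot: [-2.259, -2.182, 0.001]
contact_force: [6.5, -3.7, -26.8]
grip_width: 0.389
grasp_force: 70.3
```

tcp_steps --rows '{"increments": [[0, 0, 0, 0, 0, 0], [0, 0, 0, 0, 0, 0], [0, 0, 0, 0, 0, 0], [0, 0, 0, 0, 0, 0], [0, 0, 0, 0, 0, 0], [0, 0, 0, 0, 0, 0]]}' --finger_gap 1.0

```text
time: 8.43
position: [0.4897, -0.0057, 0.0839]
ee_rot: [-2.26, -2.182, -0.0]
contact_force: [0.6, -0.0, 0.1]
grip_width: 0.999
grasp_force: 0.0
```

tcp_steps --rows '{"increments": [[0, 0, -0.32, 0, 0, 0], [0, 0, -0.64, 0, 0, 0], [0, 0, -0.64, 0, 0, 0], [0, 0, -0.64, 0, 0, 0], [0, 0, 0, 0, 0, 0]]}'

```text
time: 9.05
position: [0.4921, -0.006, 0.227]
ee_rot: [2.256, 2.179, 0.007]
contact_force: [-0.4, -0.4, -0.3]
grip_width: 1.002
grasp_force: 0.0
```

Now I'll move the arm aside toward -y, which is tool -x, and look from both cameras.

Converted, -0.055 m is -0.88, -0.05 m is -0.8.

tcp_steps --rows '{"increments": [[-0.8, 0, -0.32, 0, 0, 0], [-0.88, 0, 0, 0, 0, 0], [-0.88, 0, 0, 0, 0, 0], [-0.88, 0, 0, 0, 0, 0], [-0.88, 0, 0, 0, 0, 0], [-0.8, 0, 0, 0, 0, 0], [0, 0, 0, 0, 0, 0]]}'

```text
time: 9.93
position: [0.4778, -0.3288, 0.2422]
ee_rot: [-2.264, -2.177, 0.001]
contact_force: [-0.1, 1.4, 0.7]
grip_width: 1.002
grasp_force: 0.0
```

Run:
```python
from h import *
t=env.camera("top")[:,:,::-1];s=env.camera("side")[:,:,::-1]
cv2.imwrite("pics/top2.png",t);cv2.imwrite("pics/side2.png",s)
c=np.zeros((600,800,3),np.uint8)
c[:300,:450]=cv2.resize(t[235:335,230:380],None,fx=3,fy=3,interpolation=2);c[:,450:]=cv2.resize(s[205:325,225:295],None,fx=5,fy=5,interpolation=2)
c[300:,:450]=cv2.resize(t,(450,300));cv2.imwrite("pics/g2.png",c)
```

```text
(no output)
```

View pics/g2.png

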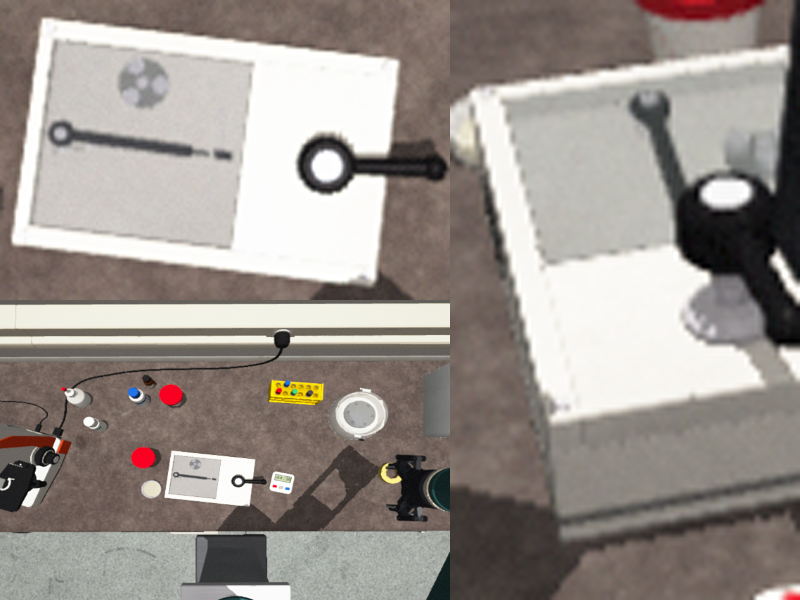

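The tip at (208,152) lies in line with the tab at (222,156), and the stem shows longer under the head, with its cap at (727,192) in the side crop. I'll check the cap height, which was 107.4 mm before.

Run:
```python
from h import *
def cap(n,box):
    x0,y0,x1,y1=box
    g=cv2.imread(f"pics/{n}.png",0)[y0:y1,x0:x1];_,_,st,c=cv2.connectedComponentsWithStats((g>150).astype(np.uint8))
    # blob nearest the box centre
    k=1+np.argmin(np.linalg.norm(c[1:]-[(x1-x0)/2,(y1-y0)/2],axis=1)); return c[k]+[x0,y0],st[k,4]
for s,sb,t,tb in(("side0",(272,240,288,254),"top0",(331,282,347,298)),("side2",(362-100,236,380-100+8,252),"top2",(331,282,347,298))):
    a,b=cap(s,sb),cap(t,tb);print(a,b,*two(a[0],b[0]))
```

```text
(array([280.02083333, 246.8125    ]), np.int32(48)) (array([338.50561798, 289.76404494]), np.int32(89)) [ 0.48884182 -0.00531414  0.1072534 ] 0.0008561713671703137
(array([279.66666667, 243.3125    ]), np.int32(48)) (array([338.61956522, 289.79347826]), np.int32(92)) [ 0.48874835 -0.0051722   0.11463185] 0.0011356966656705858
```

The cap rose 7.4 mm (pixel-limited), and the 53 N at the stop supports the knob being fully out. Handing in.

```bash
python3 -c "
from cell import env
print(env.close_job())"
```

```text
the job is handed in; nothing more can be done
None
```

I turned the knob until the arm's tip stood about 0.4 mm from the mark, pulled it up to its stop (camera-measured rise about 7.4 mm of 8) and released it; the cup, timer and dish were not touched, and the job is handed in with no verdict shown.

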